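# Pin the drilling jig into line and fit its drill bush

### The job

The aluminium drilling jig lying on the maple trestle foot is held at one end by a dowel but has swung out of line at the other. Take the tapered pin (the one with the round handle) from the stand and drive it down through the jig's round hole into the hole in the foot, pulling the two holes into line, until its collar sits flat on the jig; then drop the steel hexagonal drill bush into the jig's hexagonal pocket so that it stands right down on the wood. Leave both in place and let go, and do not disturb the straight pin, the offcut or the hammer.

Things in the scene. Friction and masses are not known exactly. Their poses are not given: they have to be found in the camera images.
- foot: Maple trestle foot, 314 x 84 x 45 mm, bevelled toes, between low cleats on a 360 x 150 x 18 mm baseboard screwed to the bench (never moves). Origin: centre of the baseboard's underside, bench height; x along the foot, z up. Foot's flat top 63 mm above the bench; fixed 16 mm dowel at x = -75 mm, 20 mm high above that top, through the jig; 19 mm hole, 45 mm deep, at x = +75 mm.
- foot_hole (a point): Centre of the mouth of the foot's 19 mm hole, at the foot's top face (63 mm above the bench).
- jig: Drilling jig: loose aluminium plate 216 x 84 x 12 mm, about 0.55 kg, flat on the foot, swung 5 to 7.5 mm out of line at its pin hole; it turns about the dowel with 0.5 mm play. Origin: underside, centre of its 17 mm dowel hole; x along the plate (from -33 to 183 mm), y across, z up. On its x axis: hexagonal pocket at 75 mm, pin hole at 150 mm.
- jig_hole (a point): Centre of the jig's 19 mm round pin hole, at the jig's top face. In line, it lies straight above foot_hole.
- jig_pocket (a point): Centre of the jig's hexagonal pocket, at the jig's top face. The pocket goes right through the 12 mm plate onto the wood of the foot; it is 33 mm across flats, two of its flats face the jig's +y and -y and two of its corners point along the jig's +x and -x.
- stand: Dark wooden pin stand fixed to the bench, 170 x 70 mm, 75 mm high, open at the long sides, with two 22 mm holes in its top at x = -40 and +40 mm in which the two pins hang by their collars. Origin: centre of its underside; x along it, z up.
- taper_pin: Tapered pin hanging upright in either hole of the stand, 98 mm, 0.11 kg: smooth steel shank from a 5 mm tip to 18 mm diameter over 30 mm, then straight to a collar (28 mm wide, 6 mm thick) 52 mm above the tip; above it a round wooden handle, 22 mm diameter, 40 mm long, domed. Origin: the tip; z up the pin. Its weight will not drive it: push it down, a few newtons.
- pin_collar (a point): Point on the tapered pin's axis in the plane of its collar's underside (52 mm above the tip). Fully driven, it lies in the plane of the jig's top.
- straight_pin: Bystander in the stand's other hole: straight steel pin 17 mm in diameter without taper, same collar and length, with a flat-topped hexagonal wooden handle 22 mm across flats. Origin: centre of its tip.
- bush: Steel drill bush standing on the bench: hexagonal bar 30 mm across flats, 45 mm tall, 10 mm bore, bevelled foot, 0.24 kg. Origin: centre of its underside, z up; two flats face its own +y and -y, two corners point along its +x and -x. Fully home, its underside is on the wood of the foot and it stands 33 mm proud of the jig.
- offcut: Bystander: dark wooden offcut 100 x 55 x 35 mm. Origin: centre of its underside.
- hammer: Bystander: hammer with a wooden handle lying on the bench, 260 mm long.

How it is judged:
By the outcome, as a careful person would: the job done as asked, in the order asked, and still so for the second after the job is handed in, with the robot touching nothing.
It also fails if it takes over 61 s, if anything falls off the work surface, if the arm or the gripper's body presses on something with over 40 N, if the wrist force passes 120 N, or if a joint passes its speed limit or range.

### The arm

A 6-joint arm with a two-finger parallel gripper is mounted at the origin on the work surface. World frame = base frame: x ahead of the robot, y to its left, z up, the work surface at z = 0. Lengths are in m, angles in rad, forces in N, time in s.
With the tool pointing down it reaches from about 0.3 to 0.775 m from the base axis. Payload 14.6 kg.
Tool frame: the origin (TCP) lies on the centre line of the jaws, within the pads' length; the fingertips stand 17 mm ahead of it and the grasp point (between the pads) lies 2 mm behind it; z points along the fingers, x is the direction in which the jaws open and shut, and the axes are right-handed (so a half turn about z gives the same grasp; the last joint's range is limited). The gripper opens to 94 mm and grips with 3 to 60 N. Pads are 16 mm wide; open, the fingers measure 119 mm over their backs; the gripper's body (75 mm by 177 mm) begins 78 mm behind the grasp point.
Start: joints at [1.048, 0.3, 1.521, -0, 1.321, -0.067], TCP at [0.242, 0.494, 0.222] pointing down, gripper open.
Joint ranges: [-3.03, 3.03], [-0.79, 2.21], [0.23, 2.52], [-1.04, 4.18], [0, 3.07], [-2.55, 2.55]. Speed limits (rad/s): [2.22, 2.22, 2.57, 3.14, 3.14, 3.14].

### API

Orientations are given as [roll, pitch, yaw] about the fixed x, y, z axes, in that order (R = Rz(yaw) Ry(pitch) Rx(roll)).
In Python, from station import ctrl gives the robot as it stands. The module is installed in compiled form; this text tells all that it offers.
- The arm moves only by the tool drive_tool, never from a script. Its argument "increments" is a list of rows, each a list of 3 entries, a list of its own where there are three numbers: the turn, a rotation vector about the tool's x, y, z in degrees, then the shift along the tool's x, y, z in mm, then the opening, from 0 (shut) to 1 (fully open). In form: [[[ax, ay, az], [dx, dy, dz], hand], ...]. A call has 1 to 20 rows; each row shifts and turns the commanded pose from where the row before left it, along the tool's axes as they then stand; what a row does not reach is not made up. A row lasts 1/8 s, in which the tool goes at most 62.5 mm and 10.7 degrees, less where a joint would pass 70% of its speed; a pose out of reach is approached as far as the arm can. A call with a gripper value outside its range is refused whole. The fingers move at their own pace and stop on an object; "squeeze" is the grip in N (left out, the last holds). Time passes only in rows, so rows that do not move let the fingers close. It gives the time, the measured TCP pose, the force and the opening at its end, in the units of the state.
- ctrl.get_obs(): the state, without advancing time (a new reading comes with each control period).
- ctrl.camera(name): name is "side" or "top" or "wrist"; returns the picture (480x640x3 uint8, red, green, blue); there is no depth.
- ctrl.calibration(name): a dict with "fx", "fy", "cx", "cy" (pixels), "k1" (the pictures are not rectified: a ray, as slopes to the right and down, at radius r is drawn at 1 + k1 r^2 times it, then the intrinsics apply), "rvec" (rotation vector, rad) and "tvec" (3), from world to camera coordinates, as OpenCV has them. Camera axes: x right, y down, z forward; pixel columns grow to the right and rows downward; lengths in m; the calibration is good to about 2 mm. A picture is of the moment at which its call begins: read the wrist's pose just before it. calibration takes no time and is no camera call; for the wrist camera it gives the pose at the moment of the call.
- ctrl.hand_in(): hands the job in, once; it reports no verdict.
The state is a dict: "time_s": time; "qpos": joint angles; "joint_vel": joint speeds; "tau": joint torques, N m; "ee_pos": TCP position; "eef_rot": TCP orientation; "force": force on the tool from outside, world axes, zero at the start; "moment": the same for the moment, N m; "grip_width": finger opening in m.
Only numpy, scipy, OpenCV 4.12 (cv2) and the standard library are available. Lean on these libraries where they do the work, as an engineer would, in place of code of your own. Each camera call takes 0.05 s, during which the arm holds its last target.

## Working session

There is one attempt and no reset: what is moved stays moved. The work goes in short steps, Python scripts to look and compute and a tool call to move; the robot and the scene stay as the last step left them, time stands still between calls to the robot, and variables do not carry over. Pictures are saved under pics/ and viewed, and the job is handed in when it is done.

Besides the shell and the picture viewer there is one more tool, called as name(argument=value, ...) on one line, values as JSON. drive_tool: Moves the arm, as the interface text tells. Its arguments: {"type":"object","properties":{"increments":{"type":"array"},"squeeze":{"type":"number"}},"required":["increments"]}

```bash
mkdir -p pics
python3 - <<'E'
from station import ctrl
import cv2
o=ctrl.get_obs();print(o)
for n in ("side","top","wrist"):
    print(n,ctrl.calibration(n))
    cv2.imwrite(f"pics/{n}0.png",ctrl.camera(n)[:,:,::-1])
E
```

```text
{'time_s': 0.0, 'qpos': array([ 1.04839769e+00,  3.00473297e-01,  1.52158897e+00, -3.49953449e-05,
        1.32070484e+00, -6.66000823e-02]), 'joint_vel': array([ 4.60880820e-06, -3.28048290e-04,  2.69299320e-04, -2.31074224e-03,
       -1.80674958e-03, -9.44013107e-04]), 'tau': array([-9.36757569e-04, -5.31808090e+01, -3.52743566e+01,  7.07876240e-02,
        2.44035391e-02, -1.32166692e-04]), 'ee_pos': array([0.24198487, 0.49362947, 0.22188178]), 'eef_rot': array([-3.14154831e+00,  1.17410060e-03,  1.11500648e+00]), 'force': array([ 0.01339068, -0.3020659 ,  0.91632021]), 'moment': array([-0.01470098,  0.02513373,  0.01323553]), 'grip_width': 0.09420905256796669}
side {'fx': 587.2885061343273, 'fy': 587.2885061343273, 'cx': 316.6461323288715, 'cy': 232.51684430380064, 'k1': -0.10723000582987018, 'rvec': array([ 1.96313194, -0.78828003,  0.44389577]), 'tvec': array([-0.39142996,  0.27510444,  0.89819084])}
top {'fx': 500.909509851527, 'fy': 500.909509851527, 'cx': 319.1808354516512, 'cy': 243.45370260667235, 'k1': 0.01148432324904403, 'rvec': array([ 2.18775177, -2.18254302,  0.08029654]), 'tvec': array([-0.00559365,  0.5485322 ,  1.07378514])}
wrist {'fx': 409.6972510754823, 'fy': 409.6972510754823, 'cx': 322.6261865037933, 'cy': 247.18178377086633, 'k1': -0.0465693314232475, 'rvec': array([-2.47455253, -1.54245624, -0.19852998]), 'tvec': array([-0.54937395, -0.02603131,  0.38989193])}
```

View pics/top0.png

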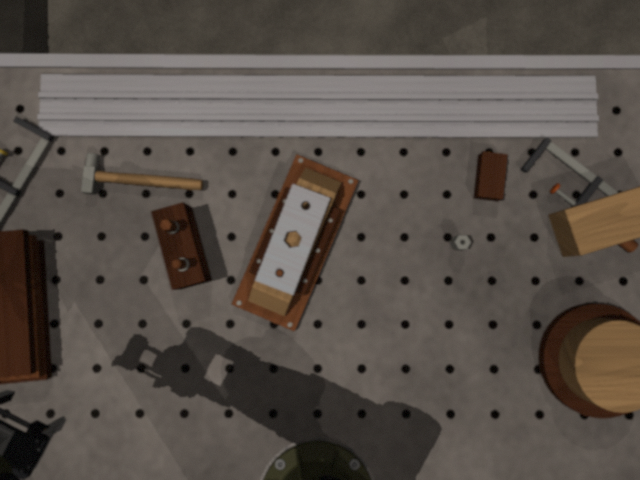

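View pics/side0.png

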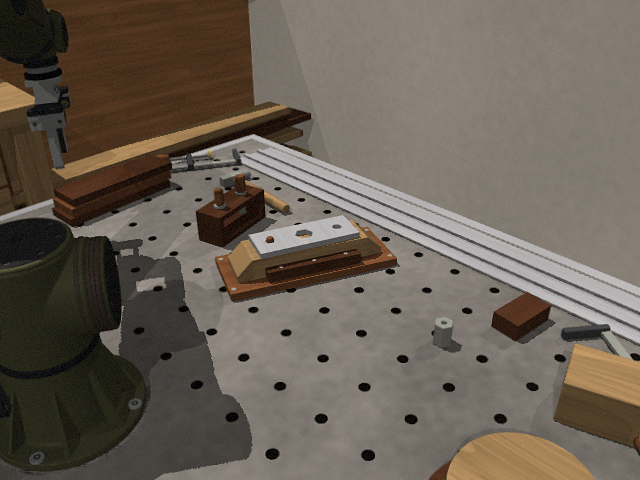

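View pics/wrist0.png

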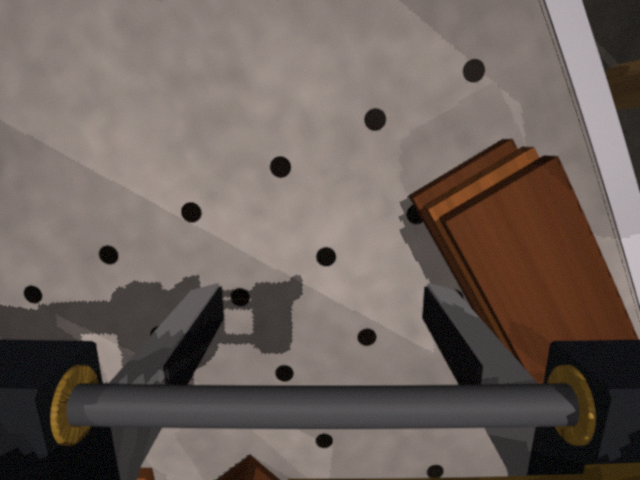

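```bash
cat > h.py <<'E'
import numpy as np, cv2
from scipy.spatial.transform import Rotation as Ro
def cam(c):
    R=cv2.Rodrigues(np.array(c['rvec'],float))[0]; return R,np.array(c['tvec'],float)
def ray(c,u,v):
    x=(u-c['cx'])/c['fx'];y=(v-c['cy'])/c['fy'];k=c['k1']
    rd=np.hypot(x,y);r=rd
    for _ in range(30): r=rd/(1+k*r*r)
    s=r/rd if rd>0 else 1
    R,t=cam(c); d=R.T@np.array([x*s,y*s,1]); return -R.T@t,d
def onplane(c,u,v,z):
    o,d=ray(c,u,v); return o+d*(z-o[2])/d[2]
def proj(c,p):
    R,t=cam(c);q=R@np.array(p)+t;x,y=q[:2]/q[2];s=1+c['k1']*(x*x+y*y)
    return np.array([c['fx']*x*s+c['cx'],c['fy']*y*s+c['cy']])
def tri(c1,p1,c2,p2):
    o1,d1=ray(c1,*p1);o2,d2=ray(c2,*p2)
    d1/=np.linalg.norm(d1);d2/=np.linalg.norm(d2)
    s=np.linalg.lstsq(np.c_[d1,-d2],o2-o1,rcond=None)[0]
    a=o1+s[0]*d1;b=o2+s[1]*d2; return (a+b)/2,np.linalg.norm(a-b)
E
python3 - <<'E'
import cv2
t=cv2.imread('pics/top0.png');s=cv2.imread('pics/side0.png')
a=cv2.resize(t[140:340,140:370],None,fx=3.4,fy=3,interpolation=cv2.INTER_CUBIC)
b=cv2.resize(s[160:310,190:410],None,fx=3.6,fy=3.6,interpolation=cv2.INTER_CUBIC)
cv2.imwrite('pics/topz.png',a);cv2.imwrite('pics/sidez.png',b)
from station import ctrl; from h import *
c=ctrl.calibration('top')
for n,u,v,z in [('hole',305,205,.075),('dowel',280,272,.083),('pocket',292,239,.075),('st1',167,225,.1),('st2',182,264,.1),('bush',462,242,.045),('offc',491,176,.035),('hamhead',90,174,.02)]: print(n,onplane(c,u,v,z))
E
```

```text
hole [0.62483299 0.02551763 0.075     ]
dowel [0.48515997 0.07588682 0.083     ]
pocket [0.55367346 0.05216807 0.075     ]
st1 [0.57946183 0.30409654 0.1       ]
st2 [0.50057141 0.27203707 0.1       ]
bush [ 0.55056918 -0.30876109  0.045     ]
offc [ 0.69522261 -0.37705941  0.035     ]
hamhead [0.70036814 0.49981378 0.02      ]
```

View pics/topz.png

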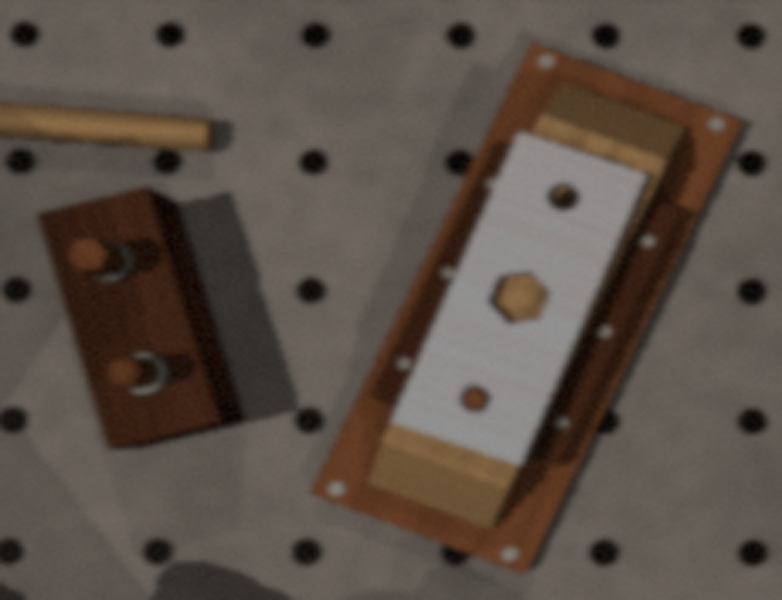

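View pics/sidez.png

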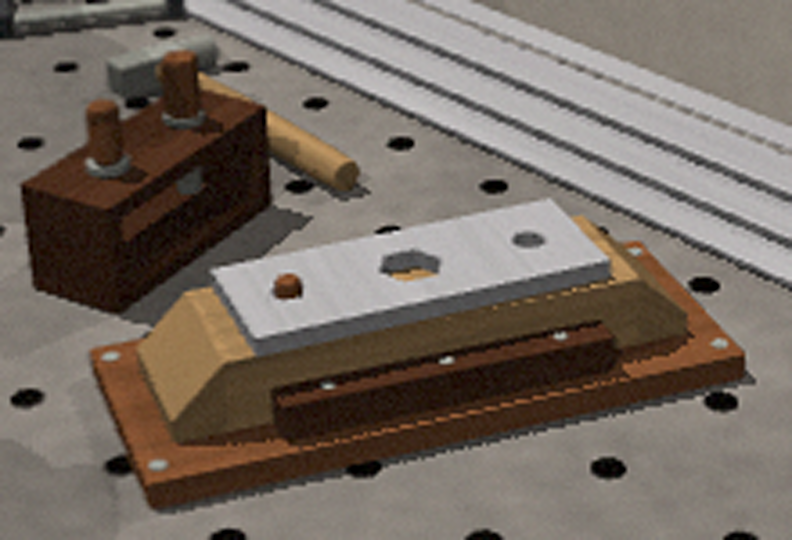

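```bash
cat >> h.py <<'E'
def tool(o):
    return Ro.from_euler('xyz',o['eef_rot']),np.array(o['ee_pos'])
def delta(o,p,yaw,n=None):
    """increments in the tool frame to reach world p pointing down with given yaw; shift in mm along present tool axes, rot in deg after"""
    R,t=tool(o); sh=R.inv().apply(np.array(p)-t)*1000
    R2=Ro.from_euler('xyz',[np.pi,0,yaw]); rv=(R.inv()*R2).as_rotvec(degrees=True)
    return rv,sh
E
python3 - <<'E'
from station import ctrl; from h import *
o=ctrl.get_obs();c=ctrl.calibration('wrist');R,t=tool(o);Rc,tc=cam(c)
C=-Rc.T@tc
print('cam in tool mm',R.inv().apply(C-t)*1000); print('cam axes in tool (rows x,y,z)',(R.inv().as_matrix()@Rc.T).T.round(3))
print(R.as_matrix().round(3))
# where should be tcp for camera looking at stand centre
E
```

```text
cam in tool mm [  -0.1765506   -73.959077   -161.16401814]
cam axes in tool (rows x,y,z) [[ 1.     0.    -0.   ]
 [-0.     0.967 -0.255]
 [-0.     0.255  0.967]]
[[ 0.44   0.898 -0.   ]
 [ 0.898 -0.44  -0.001]
 [-0.001 -0.    -1.   ]]
```

Run:
```python
from station import ctrl; from h import *
o=ctrl.get_obs()
print(delta(o,[.53,.285,.25],np.radians(112)))
```

```text
(array([-2.52726088e-02,  4.55941596e-02, -4.81165163e+01]), array([-60.62880873, 350.45229617, -27.93332196]))
```

drive_tool(increments=[[[0,0,0],[-6,35,-3],1],[[0,0,-8],[-6,35,-3],1],[[0,0,0],[-1,36,-3],1],[[0,0,0],[-1,36,-3],1],[[0,0,0],[-1,36,-3],1],[[0,0,0],[-1,36,-3],1],[[0,0,0],[-1,36,-3],1],[[0,0,0],[-1,36,-3],1],[[0,0,0],[-1,36,-3],1],[[0,0,-10],[0,0,0],1],[[0,0,-10],[0,0,0],1],[[0,0,-10],[0,0,0],1],[[0,0,-10],[0,0,0],1],[[0,0,0],[0,0,0],1],[[0,0,0],[0,0,0],1]], squeeze=40)

```text
time_s: 2.02
ee_pos: [0.537, 0.3672, 0.2493]
eef_rot: [-3.141, 0.0, 1.949]
force: [0.2, 0.3, -0.6]
grip_width: 0.0942
```

Run:
```python
from station import ctrl; from h import *
import json
o=ctrl.get_obs();c=ctrl.calibration('wrist')
im=ctrl.camera('wrist')[:,:,::-1];cv2.imwrite('pics/w1.png',im);import pickle;pickle.dump(c,open('w1.pkl','wb'))
print(o['time_s'],o['ee_pos'],o['eef_rot'],o['joint_vel'].max())
```

```text
2.025 [0.53698475 0.36723174 0.24926207] [-3.14131384e+00  2.48691992e-05  1.94879175e+00] 0.0020564085149962896
```

View pics/w1.png

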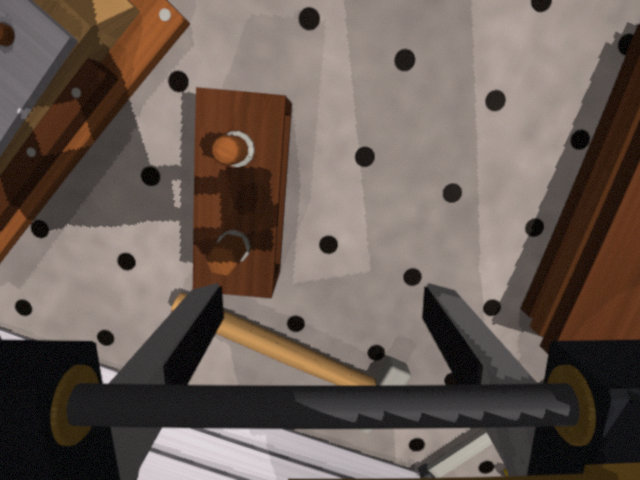

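Run:
```python
from h import *;import pickle
c=pickle.load(open('w1.pkl','rb'));im=cv2.imread('pics/w1.png')
cv2.imwrite('pics/w1z.png',cv2.resize(im[80:310,170:310],None,fx=2.5,fy=2.5,interpolation=cv2.INTER_CUBIC))
for n,u,v,z in [('A collar',238,149,.081),('A top',226,151,.12),('B collar',234,246,.081),('B top',222,262,.12),('c1',196,88,.075),('c2',287,95,.075),('c3',271,297,.075),('c4',194,290,.075)]: print(n,onplane(c,u,v,z))
```

```text
A collar [0.49917067 0.28061625 0.081     ]
A top [0.49983346 0.28027573 0.12      ]
B collar [0.57506903 0.30285796 0.081     ]
B top [0.57737619 0.30280402 0.12      ]
c1 [0.46772596 0.23390721 0.075     ]
c2 [0.44693197 0.30167661 0.075     ]
c3 [0.60889407 0.34702286 0.075     ]
c4 [0.6278063  0.28205949 0.075     ]
```

View pics/w1z.png

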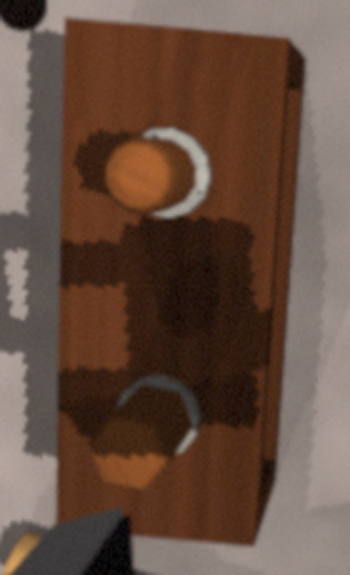

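Run:
```python
from station import ctrl; from h import *
o=ctrl.get_obs();c=ctrl.calibration('wrist')
print(delta(o,[.4995,.2805,.19],np.radians(106.3)), proj(c,o['ee_pos']))
```

```text
(array([-1.26815502e-02,  3.11776286e-03,  5.39842873e+00]), array([-66.74280744, -66.87060257,  59.34185687])) [322.90512303 318.72780075]
```

drive_tool(increments=[[[0,0,0],[-22,-22,19],1],[[0,0,0],[-22,-22,20],1],[[0,0,0],[-22.7,-22.9,20],1],[[0,0,5.4],[0,0,0],1],[[0,0,0],[0,0,0],1],[[0,0,0],[0,0,0],1]])

```text
time_s: 2.82
ee_pos: [0.4999, 0.2807, 0.1906]
eef_rot: [3.141, -0.0, 1.86]
force: [0.6, -0.5, -0.4]
grip_width: 0.094
```

Run:
```python
from station import ctrl; from h import *
import pickle
o=ctrl.get_obs();c=ctrl.calibration('wrist')
im=ctrl.camera('wrist')[:,:,::-1];cv2.imwrite('pics/w2.png',im);pickle.dump(c,open('w2.pkl','wb'))
print(o['time_s'],o['ee_pos'],o['eef_rot'])
for z in (.075,.081,.121): print(proj(c,[o['ee_pos'][0],o['ee_pos'][1],z]))
```

```text
2.825 [0.4999396  0.28068966 0.19064753] [ 3.14112946e+00 -9.70203126e-05  1.85976269e+00]
[322.7508281  248.65217986]
[322.75572833 250.91799909]
[322.79438057 268.79603362]
```

View pics/w2.png

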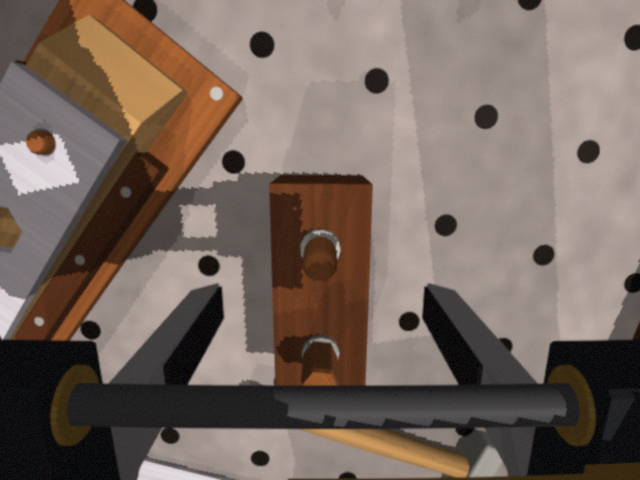

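Run:
```python
from h import *
im=cv2.imread('pics/w2.png')
cv2.imwrite('pics/w2z.png',cv2.resize(im[220:290,280:360],None,fx=8,fy=8,interpolation=cv2.INTER_CUBIC))
```

```text
(no output)
```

View pics/w2z.png

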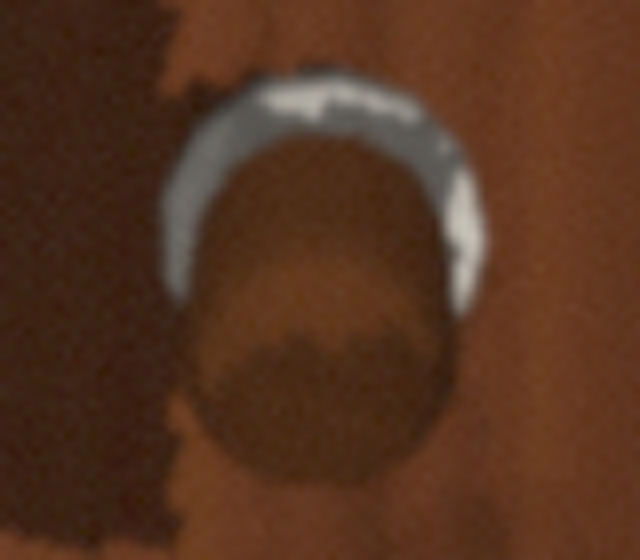

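drive_tool(increments=[[[0,0,0],[-1.5,-0.8,10],1],[[0,0,0],[0,0,25],1],[[0,0,0],[0,0,25],1],[[0,0,0],[0,0,20],1],[[0,0,0],[0,0,6.5],1],[[0,0,0],[0,0,0],1],[[0,0,0],[0,0,0],0.1],[[0,0,0],[0,0,0],0.1],[[0,0,0],[0,0,0],0.1],[[0,0,0],[0,0,0],0.1],[[0,0,0],[0,0,0],0.1],[[0,0,0],[0,0,0],0.1],[[0,0,0],[0,0,0],0.1],[[0,0,0],[0,0,0],0.1]], squeeze=50)

```text
time_s: 4.62
ee_pos: [0.4994, 0.2787, 0.1039]
eef_rot: [-3.142, 0.0, 1.858]
force: [0.5, -1.0, 0.3]
grip_width: 0.0212
```

drive_tool(increments=[[[0,0,0],[0,0,-10],0.1],[[0,0,0],[0,0,-25],0.1],[[0,0,0],[0,0,-30],0.1],[[0,0,0],[0,0,-30],0.1],[[0,0,0],[0,0,-20],0.1],[[0,0,0],[-36,7,0],0.1],[[0,0,0],[-36,7,0],0.1],[[0,0,0],[-36,7,0],0.1],[[0,0,0],[-36,7,0],0.1],[[0,0,0],[-36,7,0],0.1],[[0,0,0],[-36,6,0],0.1],[[0,0,0],[0,0,0],0.1],[[0,0,0],[0,0,0],0.1],[[0,0,0],[0,0,0],0.1]])

```text
time_s: 6.38
ee_pos: [0.5997, 0.0842, 0.2192]
eef_rot: [3.141, -0.0, 1.86]
force: [-0.0, -0.5, -1.7]
grip_width: 0.0213
```

Run:
```python
from station import ctrl; from h import *
import pickle
o=ctrl.get_obs();c=ctrl.calibration('wrist')
im=ctrl.camera('wrist')[:,:,::-1];cv2.imwrite('pics/w3.png',im);pickle.dump(c,open('w3.pkl','wb'))
print(o['time_s'],o['ee_pos'],o['eef_rot'],o['grip_width'],o['force'])
```

```text
6.375 [0.59971418 0.08422674 0.21923448] [ 3.14141921e+00 -2.62881572e-05  1.85972128e+00] 0.02132178498458109 [-0.03115064 -0.54656005 -1.70067385]
```

View pics/w3.png

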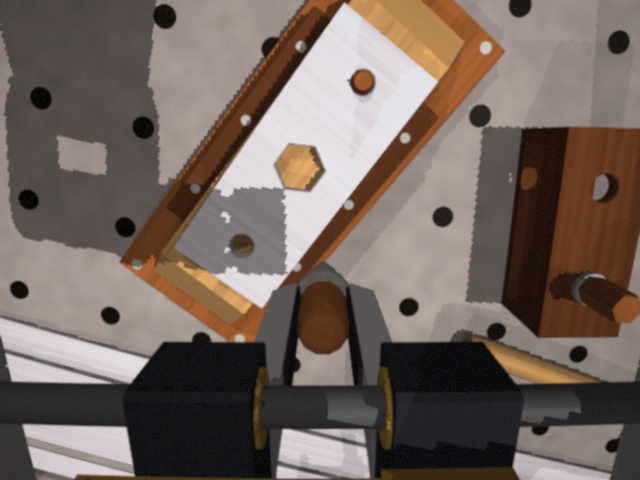

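Run:
```python
from h import *;import pickle
im=cv2.imread('pics/w3.png').astype(int)
sat=im.max(2)-im.min(2)
g=im.sum(2)/3
def cen(u,v,r=9):
    # bright, low-saturation blob
    w=np.s_[v-r:v+r+1,u-r:u+r+1]
    m=((sat[w]<45)&(g[w]>95)).astype(np.uint8)
    n,l,s,ce=cv2.connectedComponentsWithStats(m)
    i=1+np.argmin(np.hypot(*(ce[1:]-r).T)) ; return ce[i]+[u-r,v-r],s[i,4]
for p in [(486,47),(137,264),(240,340),(301,47),(246,119),(195,188),(405,137),(349,205),(296,266)]:
    try: print(p,cen(*p))
    except Exception as e: print(p,e)
im=cv2.imread('pics/w3.png')
a=cv2.resize(im[205:285,190:290],None,fx=7,fy=7,interpolation=cv2.INTER_CUBIC)
b=cv2.resize(im[60:205,260:400],None,fx=4,fy=4,interpolation=cv2.INTER_CUBIC)
cv2.imwrite('pics/w3a.png',a);cv2.imwrite('pics/w3b.png',b)
```

```text
(486, 47) (array([485.17241379,  47.53448276]), np.int32(116))
(137, 264) (array([136.56923077, 264.32307692]), np.int32(65))
(240, 340) (array([239.41666667, 338.40277778]), np.int32(72))
(301, 47) (array([299.46511628,  45.46511628]), np.int32(86))
(246, 119) (array([244.8       , 119.26315789]), np.int32(95))
(195, 188) (array([194.70212766, 187.95744681]), np.int32(47))
(405, 137) (array([404.66336634, 137.48514851]), np.int32(101))
(349, 205) (array([345.94155844, 202.46103896]), np.int32(154))
(296, 266) (array([293.15277778, 264.31018519]), np.int32(216))
```

View pics/w3a.png

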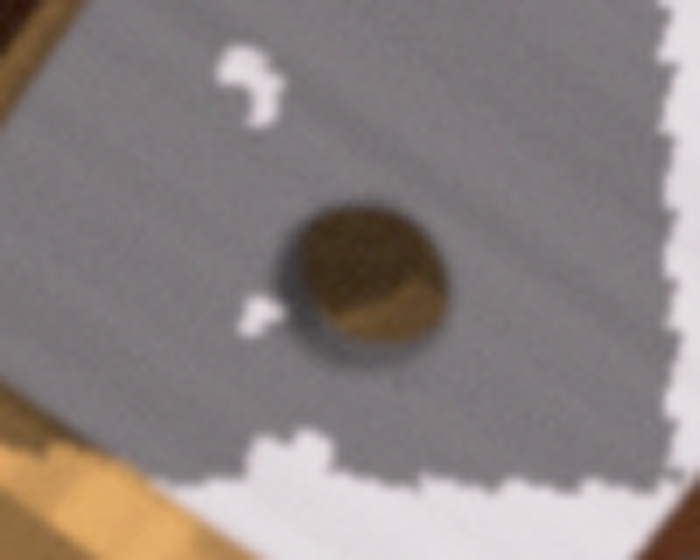

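View pics/w3b.png

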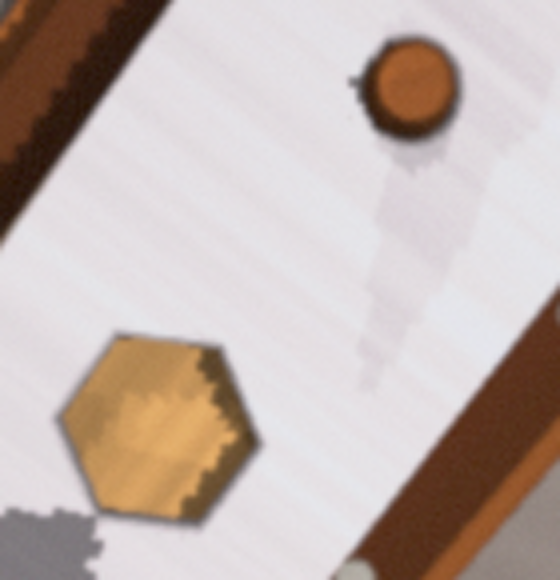

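Run:
```python
from h import *;import pickle
c=pickle.load(open('w3.pkl','rb'))
P=lambda u,v,z:onplane(c,u,v,z)[:2]
H=P(241.9,245.6,.075);D=P(364,80.5,.083);K=P(299.75,167.3,.075)
print('H',H,'D',D,'K',K,'HD',np.linalg.norm(H-D),'KD',np.linalg.norm(K-D),'HK',np.linalg.norm(H-K))
a,b,d=P(485.5,47.3,.018),P(136.7,264.3,.018),P(239.4,339,.018)
u=(d-a)/np.linalg.norm(d-a);print('screw',a,b,d,np.linalg.norm(d-a),np.linalg.norm(b-d),np.degrees(np.arctan2(*u[::-1])), 'perp',np.degrees(np.arctan2(*(b-d)[::-1])))
m=(b+d)/2;ctr=(a+b)/2
print('centre by diag',ctr,'F',ctr+75*u/1000,'dowel',ctr-75*u/1000)
print('F from dowel',D+.15*u)
uj=(H-D);print('jig ang',np.degrees(np.arctan2(uj[1],uj[0])))
for z in (.03,.04):
  L=[P(299.9,46.3,z),P(245,119.3,z),P(194.7,188,z)];Rr=[P(404.7,137.5,z),P(349,205.3,z),P(296.5,266.5,z)]
  for q in (L,Rr): v=q[2]-q[0];print(z,np.degrees(np.arctan2(v[1],v[0])),np.linalg.norm(v))
  print('mids',[(l+r)/2 for l,r in zip(L,Rr)])
```

```text
H [0.62243551 0.02590708] D [0.48297799 0.07896002] K [0.55253445 0.0525972 ] HD 0.14920796441128065 KD 0.07438480933305858 HK 0.0748232677728807
screw [0.41872694 0.17051748] [ 0.68560443 -0.0715464 ] [0.73237439 0.03872527] 0.3402115708298795 0.11978009891622542 -22.791765871436233 perp -112.98345242352026
centre by diag [0.55216568 0.04948554] F [0.62130959 0.02043181] dowel [0.48302177 0.07853927]
F from dowel [0.62126581 0.02085256]
jig ang -20.828001222299772
0.03 -22.75396168568423 0.14465855886624407
0.03 -22.713717809496874 0.14471461384209272
mids [array([0.48622424, 0.07661774]), array([0.55314643, 0.04889568]), array([0.61967012, 0.02070349])]
0.04 -22.753961685684224 0.140530087472433
0.04 -22.71371780949687 0.14058454267177284
mids [array([0.48743705, 0.07622844]), array([0.55244932, 0.04929756]), array([0.61707446, 0.02190996])]
```

Run:
```python
from station import ctrl; from h import *
o=ctrl.get_obs()
print(delta(o,[.6218,.0233,.169],1.8597))
```

```text
(array([ 0.01113209, -0.00227585, -0.00076684]), array([-64.63653407,   3.77468902,  50.19455312]))
```

drive_tool(increments=[[[0,0,0],[-20,1,0],0.1],[[0,0,0],[-25,1,10],0.1],[[0,0,0],[-19.6,1.8,20],0.1],[[0,0,0],[0,0,20.2],0.1],[[0,0,0],[0,0,0],0.1],[[0,0,0],[0,0,0],0.1],[[0,0,0],[0,0,0],0.1]])

```text
time_s: 7.3
ee_pos: [0.6223, 0.0225, 0.1696]
eef_rot: [3.14, 0.0, 1.859]
force: [0.1, -0.2, -0.6]
grip_width: 0.0208
```

Run:
```python
from station import ctrl; from h import *
import pickle
o=ctrl.get_obs();c=ctrl.calibration('wrist')
print(o['time_s'],o['ee_pos'],o['eef_rot'],o['grip_width'],o['force'])
im=ctrl.camera('wrist')[:,:,::-1];cv2.imwrite('pics/w4.png',im)
s=ctrl.camera('side')[:,:,::-1];t=ctrl.camera('top')[:,:,::-1]
cs=ctrl.calibration('side')
p=o['ee_pos'];tip=[p[0],p[1],p[2]-.081]
q=proj(cs,tip);print('tip pred',q,'hole',proj(cs,[.6224,.0259,.075]),'dowel',proj(cs,[.483,.0788,.083]))
x,y=q.astype(int)
cv2.imwrite('pics/s4.png',s)
cv2.imwrite('pics/s4z.png',cv2.resize(s[y-100:y+40,x-80:x+80],None,fx=4.2,fy=4.2,interpolation=cv2.INTER_CUBIC));print(x-80,y-100)
```

```text
7.3 [0.62232797 0.02250464 0.16955477] [3.14038605e+00 3.37417132e-04 1.85874942e+00] 0.020755625334635708 [ 0.11007685 -0.21496941 -0.63495536]
tip pred [337.80561842 220.81579363] hole [336.66330862 225.88564242] dowel [269.82596367 236.71856782]
257 120
```

View pics/s4z.png

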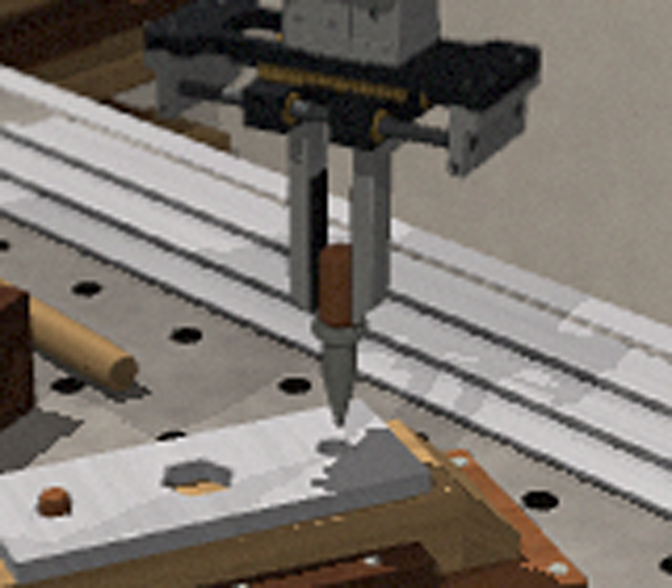

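View pics/w4.png

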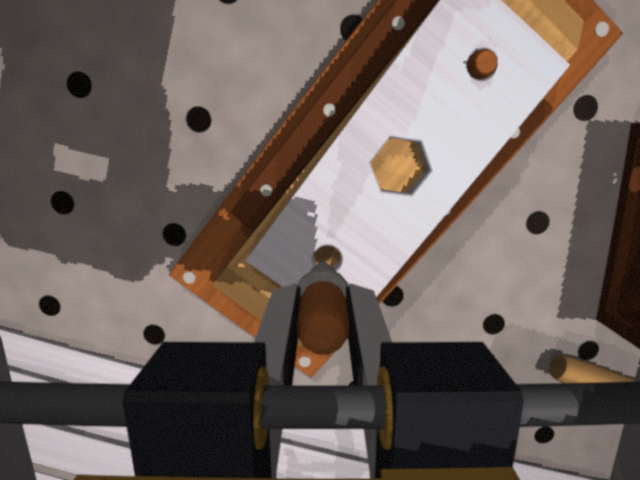

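drive_tool(increments=[[[0,0,0],[0,0,8],0.1],[[0,0,0],[0,0,8],0.1],[[0,0,0],[0,0,8],0.1],[[0,0,0],[0,0,7],0.1],[[0,0,0],[0,0,0],0.1]])

```text
time_s: 8.07
ee_pos: [0.6218, 0.0224, 0.1371]
eef_rot: [-3.141, -0.0, 1.858]
force: [0.3, -0.7, -1.5]
grip_width: 0.0213
```

Run:
```python
from station import ctrl; from h import *
o=ctrl.get_obs()
print(o['time_s'],o['ee_pos'],o['force'],delta(o,[.6213,.0206,.125],1.8597))
```

```text
8.075 [0.62181141 0.02242042 0.13705334] [ 0.28973842 -0.7226639  -1.48938442] (array([-0.05299234, -0.02188537, -0.07108053]), array([-1.60512068, -0.99572189, 12.05365816]))
```

drive_tool(increments=[[[0,0,0],[-0.8,-0.5,4],0.1],[[0,0,0],[-0.8,-0.5,4],0.1],[[0,0,0],[0,0,4],0.1],[[0,0,0],[0,0,0],0.1],[[0,0,0],[0,0,0],0.1]])

```text
time_s: 8.7
ee_pos: [0.6214, 0.0204, 0.1255]
eef_rot: [-3.141, 0.0, 1.858]
force: [-0.5, 1.5, -1.8]
grip_width: 0.0214
```

drive_tool(increments=[[[0,0,0],[0,0,4],0.1],[[0,0,0],[0,0,4],0.1],[[0,0,0],[0,0,3],0.1],[[0,0,0],[0,0,0],0.1],[[0,0,0],[0,0,0],0.1]])

```text
time_s: 9.32
ee_pos: [0.6215, 0.0205, 0.1147]
eef_rot: [-3.141, -0.0, 1.858]
force: [0.8, 1.2, -1.0]
grip_width: 0.021
```

drive_tool(increments=[[[0,0,0],[0,0,3],0.1],[[0,0,0],[0,0,3],0.1],[[0,0,0],[0,0,3],0.1],[[0,0,0],[0,0,1.5],0.1],[[0,0,0],[0,0,0],0.1],[[0,0,0],[0,0,0],0.1]])

```text
time_s: 10.07
ee_pos: [0.6214, 0.0205, 0.104]
eef_rot: [-3.141, 0.0, 1.859]
force: [-0.1, 0.6, -2.7]
grip_width: 0.0212
```

drive_tool(increments=[[[0,0,0],[0,0,0.7],0.1],[[0,0,0],[0,0,0.7],0.1],[[0,0,0],[0,0,0],0.1],[[0,0,0],[0,0,0],0.1]])

```text
time_s: 10.58
ee_pos: [0.6215, 0.0205, 0.1039]
eef_rot: [3.141, 0.0, 1.858]
force: [-6.3, -0.9, 9.2]
grip_width: 0.0209
```

drive_tool(increments=[[[0,0,0],[0,0,1],0.1],[[0,0,0],[0,0,-1],0.1],[[0,0,0],[0,0,-0.8],0.1],[[0,0,0],[0,0,0],0.5],[[0,0,0],[0,0,0],0.5],[[0,0,0],[0,0,0],0.5],[[0,0,0],[0,0,0],0.5],[[0,0,0],[0,0,-20],0.5],[[0,0,0],[0,0,-30],0.5],[[0,0,0],[0,0,-40],0.5],[[0,0,0],[0,-25,-20],1],[[0,0,0],[0,-25,0],1],[[0,0,0],[0,0,0],1],[[0,0,0],[0,0,0],1]])

```text
time_s: 12.32
ee_pos: [0.574, 0.0065, 0.2136]
eef_rot: [3.141, -0.0, 1.858]
force: [0.1, 0.4, -0.6]
grip_width: 0.0835
```

Run:
```python
from station import ctrl; from h import *
import pickle
o=ctrl.get_obs();c=ctrl.calibration('wrist')
print(o['time_s'],o['ee_pos'],o['eef_rot'],o['grip_width'],o['force'])
im=ctrl.camera('wrist')[:,:,::-1];cv2.imwrite('pics/w5.png',im);pickle.dump(c,open('w5.pkl','wb'))
s=ctrl.camera('side')[:,:,::-1]
cv2.imwrite('pics/s5z.png',cv2.resize(s[150:300,220:400],None,fx=4,fy=4,interpolation=cv2.INTER_CUBIC))
```

```text
12.325 [0.57403365 0.00651908 0.21362638] [ 3.14140592e+00 -2.28198788e-05  1.85848560e+00] 0.0835228364788874 [ 0.13425856  0.37051927 -0.57589774]
```

View pics/s5z.png

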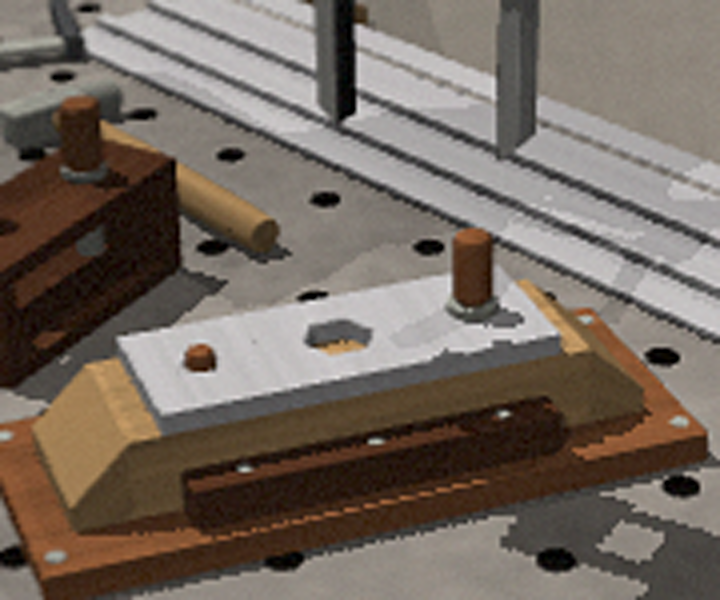

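View pics/w5.png

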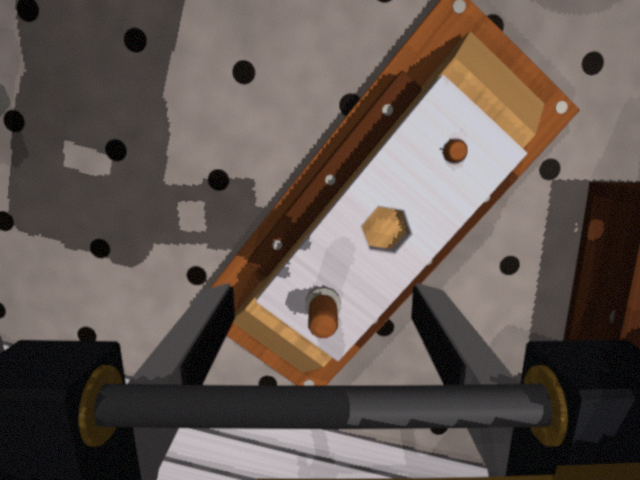

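Run:
```python
from h import *;import pickle
c=pickle.load(open('w5.pkl','rb'));im=cv2.imread('pics/w5.png')
hsv=cv2.cvtColor(im,cv2.COLOR_BGR2HSV)
cv2.imwrite('pics/w5z.png',cv2.resize(im[195:265,345:425],None,fx=8,fy=8,interpolation=cv2.INTER_CUBIC))
P=lambda u,v,z:onplane(c,u,v,z)[:2]
print('dowel',P(457,150,.083))
```

```text
dowel [0.48291453 0.07731241]
```

View pics/w5z.png

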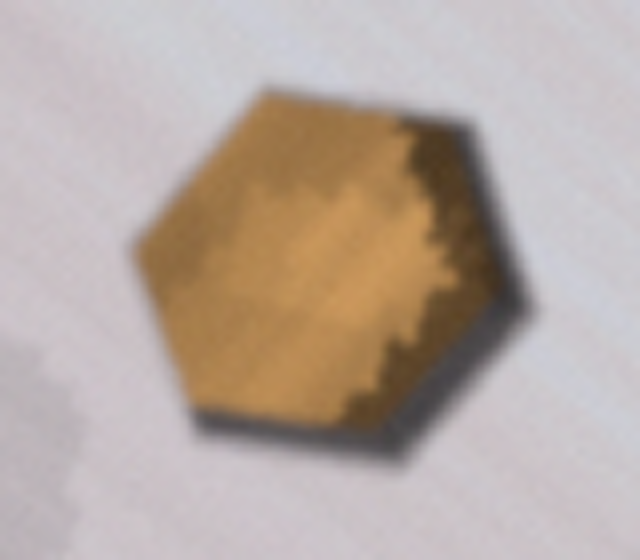

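Run:
```python
from station import ctrl
from h import *;import pickle
c=pickle.load(open('w5.pkl','rb'))
C=np.array([(265,88),(473,120),(535,310),(402,465),(195,435),(132,248)])/8+[345,195]
Q=np.array([onplane(c,*q,.075)[:2] for q in C]);K=Q.mean(0)
r=Q-K;print('K',K,'radii',np.hypot(*r.T)*1e3,'ang',np.degrees(np.arctan2(r[:,1],r[:,0]))%60)
print('expected foot centre .5522 .0495; ang', -22.8%60)
o=ctrl.get_obs();print(delta(o,[.535,-.305,.20],1.8585),o['qpos'])
```

```text
K [0.55238773 0.05008064] radii [19.38432498 19.49320325 19.30904357 19.45687098 19.66255888 19.22596427] ang [37.83510278 37.20610544 37.69306112 38.25199142 36.67781438 37.56060655]
expected foot centre .5522 .0495; ang 37.2
(array([-0.01842897, -0.0083977 ,  0.01106959]), array([-287.66827123, -125.91094964,   13.30749779])) [-5.23500894e-02  3.60969709e-01  1.46166062e+00  3.18616363e-05
  1.31931444e+00 -1.91105122e+00]
```

drive_tool(increments=[[[0,0,0],[-20,-9,0],1],[[0,0,0],[-36,-15,0],1],[[0,0,0],[-36,-16,0],1],[[0,0,0],[-36,-16,0],1],[[0,0,0],[-36,-16,0],1],[[0,0,0],[-36,-16,0],1],[[0,0,0],[-36,-16,0],1],[[0,0,0],[-34,-14,6],1],[[0,0,0],[-18,-8,7],1],[[0,0,10],[0,0,0],1],[[0,0,10],[0,0,0],1],[[0,0,0],[0,0,0],1],[[0,0,0],[0,0,0],1]])

```text
time_s: 14.05
ee_pos: [0.5347, -0.3052, 0.2005]
eef_rot: [-3.141, -0.0, 1.514]
force: [-0.5, -0.0, 0.2]
grip_width: 0.0941
```

Run:
```python
from station import ctrl; from h import *
import pickle
o=ctrl.get_obs();c=ctrl.calibration('wrist')
print(o['time_s'],o['ee_pos'],o['eef_rot'],o['grip_width'],o['force'])
im=ctrl.camera('wrist')[:,:,::-1];cv2.imwrite('pics/w6.png',im);pickle.dump(c,open('w6.pkl','wb'))
```

```text
14.05 [ 0.53470315 -0.30520587  0.20046201] [-3.14143648e+00 -1.13579606e-04  1.51386438e+00] 0.09406545033970105 [-0.46180089 -0.03391964  0.18876721]
```

View pics/w6.png

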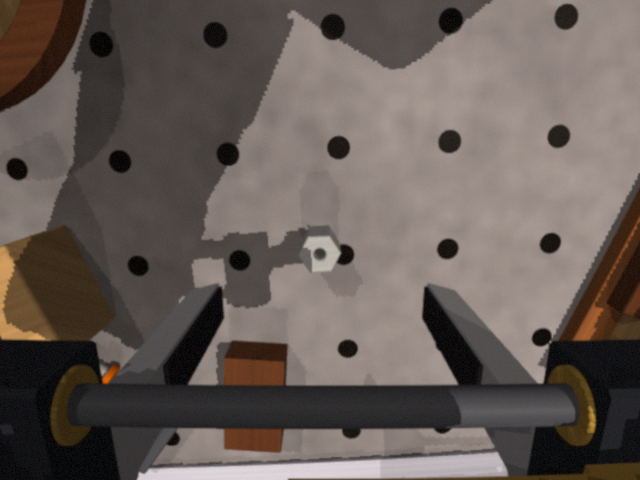

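Run:
```python
from h import *
im=cv2.imread('pics/w6.png')
cv2.imwrite('pics/w6z.png',cv2.resize(im[225:285,290:360],None,fx=10,fy=10,interpolation=cv2.INTER_CUBIC))
```

```text
(no output)
```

View pics/w6z.png

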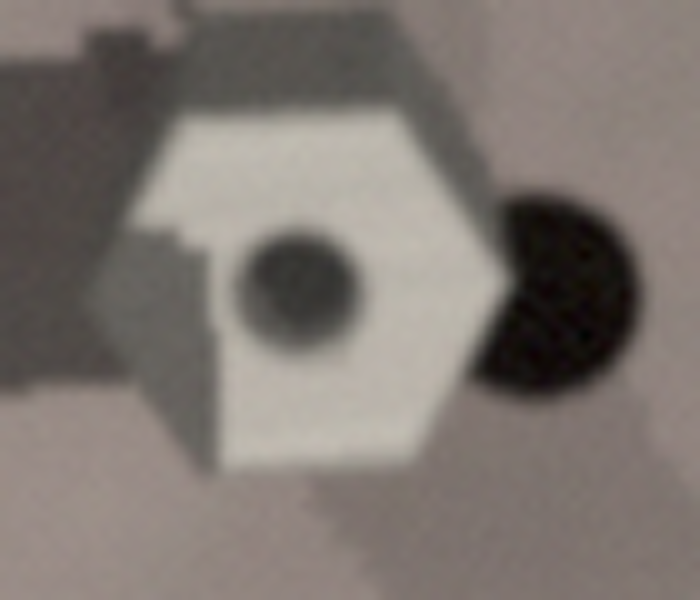

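Run:
```python
from station import ctrl
from h import *;import pickle
c=pickle.load(open('w6.pkl','rb'))
C=np.array([(180,115),(400,108),(512,283),(412,467),(203,474),(88,298)])/10+[290,225]
Q=np.array([onplane(c,*q,.045)[:2] for q in C]);K=Q.mean(0)
r=Q-K;a=np.degrees(np.arctan2(r[:,1],r[:,0]))%60;print('B',K,'radii',np.hypot(*r.T)*1e3,'ang',a,a.mean(),'bore',onplane(c,320,254.3,.045))
o=ctrl.get_obs();
for y in (60*k+30+a.mean() for k in (-1,0,1,)): print(y,delta(o,[*K,.09],np.radians(y)),np.degrees(o['qpos'][0])-y)
```

```text
B [ 0.54974216 -0.30836045] radii [17.39605359 17.17367754 17.09535719 17.3463913  17.22891491 16.97020602] ang [29.56631803 28.86208266 29.29411008 28.50479275 29.6478843  28.34043894] 29.035937795709774 bore [ 0.54980933 -0.30829838  0.045     ]
-0.9640622042902258 (array([-9.03057558e-03,  3.15726276e-03,  8.76562200e+01]), array([ -2.21050556,  15.28038405, 110.5179358 ])) -32.17069236506062
59.03593779570977 (array([-8.59230280e-03, -1.62809809e-03,  2.76562202e+01]), array([ -2.21050556,  15.28038405, 110.5179358 ])) -92.1706923650606
119.03593779570977 (array([-6.65091291e-03, -5.72662633e-03, -3.23437797e+01]), array([ -2.21050556,  15.28038405, 110.5179358 ])) -152.1706923650606
```

drive_tool(increments=[[[0,0,0],[-2.2,15.3,10],1],[[0,0,9.2],[0,0,15],1],[[0,0,9.2],[0,0,20],1],[[0,0,9.2],[0,0,25],1],[[0,0,0],[0,0,25],1],[[0,0,0],[0,0,5],1],[[0,0,0],[0,0,0],1],[[0,0,0],[0,0,0],1]])

```text
time_s: 15.1
ee_pos: [0.55, -0.3089, 0.1019]
eef_rot: [3.14, 0.0, 1.028]
force: [-0.1, 0.6, -0.1]
grip_width: 0.0942
```

Run:
```python
from station import ctrl; from h import *
import pickle
o=ctrl.get_obs();c=ctrl.calibration('wrist')
print(o['time_s'],o['ee_pos'],o['eef_rot'],np.degrees(o['eef_rot'][2]))
print(delta(o,[.5498,-.3083,.034],np.radians(59)))
im=ctrl.camera('wrist')[:,:,::-1];cv2.imwrite('pics/w7.png',im);pickle.dump(c,open('w7.pkl','wb'))
x,y=proj(c,[.5498,-.3083,.045]).astype(int);print(x,y,proj(c,[*o['ee_pos'][:2],.045]))
cv2.imwrite('pics/w7z.png',cv2.resize(im[y-40:y+40,x-45:x+45],None,fx=7,fy=7,interpolation=cv2.INTER_CUBIC));print(x-45,y-40)
```

```text
15.1 [ 0.55003927 -0.308891    0.10185722] [3.13990319e+00 3.34007358e-05 1.02836540e+00] 58.92099702863009
(array([ 0.09679763,  0.00198046, -0.07900134]), array([ 0.38491608, -0.62465604, 67.856247  ]))
323 274 [322.98460648 275.44117965]
278 234
```

View pics/w7z.png

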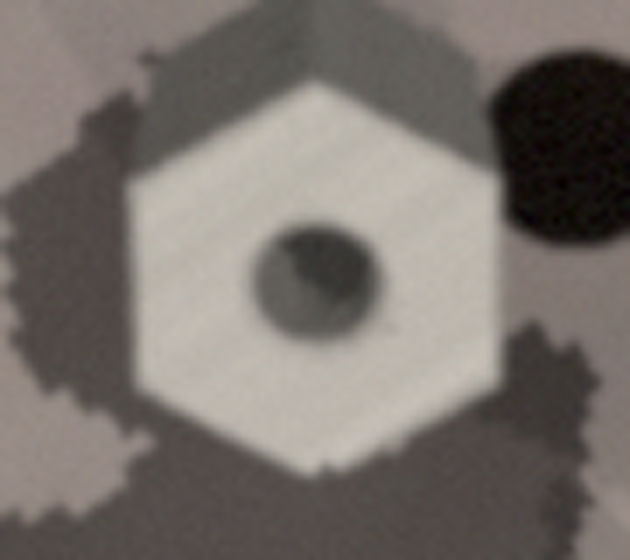

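drive_tool(increments=[[[0,0,0],[0.2,-0.7,15],1],[[0,0,0],[0,0,20],1],[[0,0,0],[0,0,20],1],[[0,0,0],[0,0,12.8],1],[[0,0,0],[0,0,0],1],[[0,0,0],[0,0,0],0.2],[[0,0,0],[0,0,0],0.2],[[0,0,0],[0,0,0],0.2],[[0,0,0],[0,0,0],0.2],[[0,0,0],[0,0,0],0.2],[[0,0,0],[0,0,0],0.2],[[0,0,0],[0,0,0],0.2]], squeeze=45)

```text
time_s: 16.65
ee_pos: [0.5491, -0.3081, 0.0329]
eef_rot: [-3.142, 0.0, 1.028]
force: [-0.9, 0.0, 0.1]
grip_width: 0.0301
```

Run:
```python
from station import ctrl; from h import *
import pickle
o=ctrl.get_obs()
print(o['time_s'],o['ee_pos'],o['eef_rot'],np.degrees(o['eef_rot'][2]),o['grip_width'],o['force'])
p=o['ee_pos']+np.array([0,0,.15]);o2=dict(o);o2['ee_pos']=p
print(delta(o2,[.5524,.0500,.17],np.radians(67.5)))
```

```text
16.65 [ 0.54911514 -0.30812842  0.03285177] [-3.14158720e+00  1.47190676e-05  1.02774710e+00] 58.885571225446526 0.030087174528675893 [-0.8714362   0.00448629  0.08667936]
(array([-3.75475666e-04,  8.18246458e-04, -8.61442878e+00]), array([ 308.30461762, -182.25012449,   12.84822946]))
```

drive_tool(increments=[[[0,0,0],[0,0,-15],0.2],[[0,0,0],[0,0,-45],0.2],[[0,0,0],[0,0,-50],0.2],[[0,0,0],[0,0,-40],0.2],[[0,0,0],[18.3,-10.3,0],0.2],[[0,0,0],[36,-22,0],0.2],[[0,0,0],[36,-22,0],0.2],[[0,0,0],[36,-22,0],0.2],[[0,0,0],[36,-22,0],0.2],[[0,0,0],[36,-22,0],0.2],[[0,0,0],[36,-22,0],0.2],[[0,0,0],[36,-22,0],0.2],[[0,0,0],[20,-10,0],0.2],[[0,0,0],[18,-8,0],0.2],[[0,0,-8.6],[0,0,0],0.2],[[0,0,0],[0,0,0],0.2],[[0,0,0],[0,0,0],0.2]])

```text
time_s: 18.77
ee_pos: [0.5522, 0.0499, 0.1826]
eef_rot: [-3.141, 0.0, 1.174]
force: [0.3, -0.3, -1.9]
grip_width: 0.0295
```

Run:
```python
from station import ctrl; from h import *
import pickle
o=ctrl.get_obs();c=ctrl.calibration('wrist')
print(o['time_s'],o['ee_pos'],o['eef_rot'],np.degrees(o['eef_rot'][2]),o['grip_width'],o['force'])
print(delta(o,[.5524,.05,.12],np.radians(67.5)))
im=ctrl.camera('wrist')[:,:,::-1];cv2.imwrite('pics/w8.png',im);pickle.dump(c,open('w8.pkl','wb'))
top=[*o['ee_pos'][:2],o['ee_pos'][2]+.045-.0329];print('bush top pred',proj(c,top),'pocket',proj(c,[.5524,.05,.075]))
```

```text
18.775 [0.55221794 0.04989671 0.18262214] [-3.14119892e+00  2.22611942e-04  1.17426610e+00] 67.28049155820005 0.029475496053829677 [ 0.34446887 -0.27673081 -1.90790801]
(array([-0.02258352,  0.0127115 , -0.21951095]), array([ 0.17953578,  0.15269928, 62.62204735]))
bush top pred [323.07381497 331.38121301] pocket [323.15405907 251.93043484]
```

View pics/w8.png

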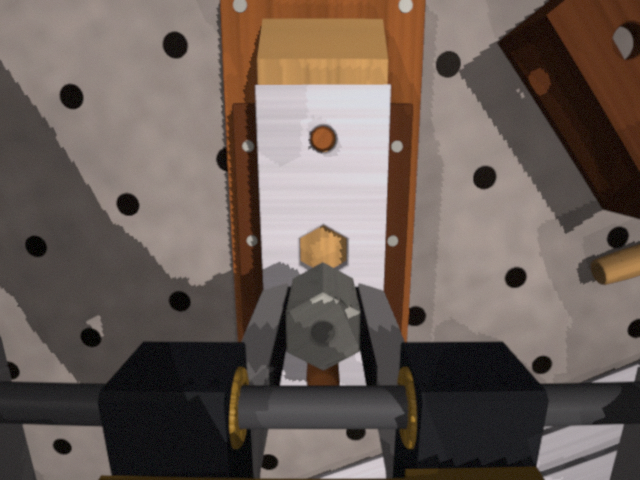

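Run:
```python
from h import *
im=cv2.imread('pics/w8.png')
cv2.imwrite('pics/w8z.png',cv2.resize(im[215:375,270:380],None,fx=5,fy=5,interpolation=cv2.INTER_CUBIC))
```

```text
(no output)
```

View pics/w8z.png

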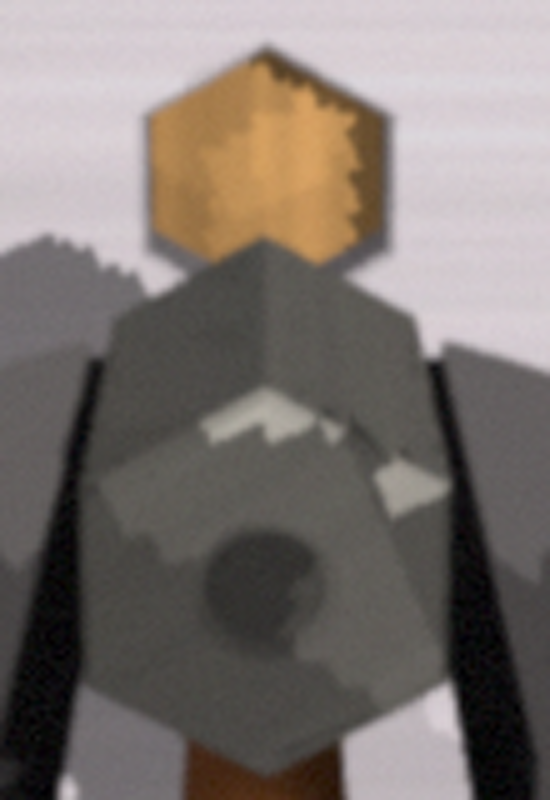

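drive_tool(increments=[[[0,0,-0.2],[0.4,0,15],0.2],[[0,0,0],[0,0,25],0.2],[[0,0,0],[0,0,20],0.2],[[0,0,0],[0,0,8],0.2],[[0,0,0],[0,0,0],0.2],[[0,0,0],[0,0,0],0.2]])

```text
time_s: 19.58
ee_pos: [0.5529, 0.0504, 0.1155]
eef_rot: [3.141, -0.0, 1.181]
force: [-1.1, -0.7, -2.4]
grip_width: 0.0297
```

Run:
```python
from station import ctrl; from h import *
o=ctrl.get_obs();print(o['ee_pos'],o['force'],np.degrees(o['eef_rot'][2]))
s=ctrl.camera('side')[:,:,::-1]
cv2.imwrite('pics/s9z.png',cv2.resize(s[160:270,240:380],None,fx=5,fy=5,interpolation=cv2.INTER_CUBIC))
```

```text
[0.55287686 0.05037766 0.11552974] [-1.06166834 -0.74378002 -2.40988001] 67.67407593144236
```

View pics/s9z.png

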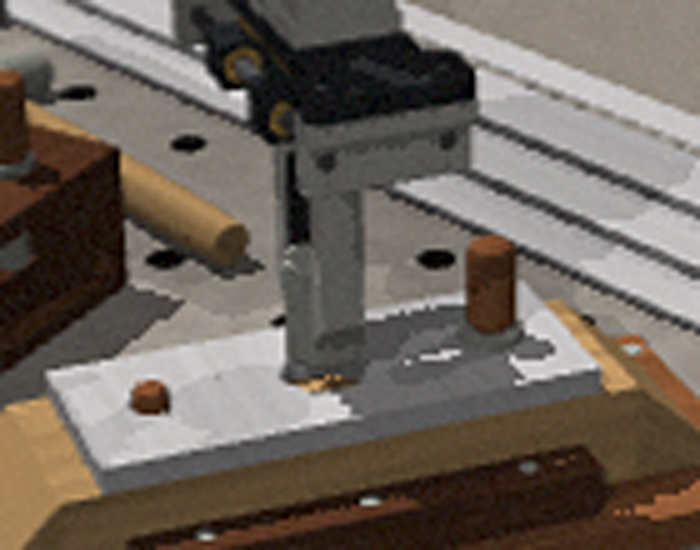

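drive_tool(increments=[[[0,0,0],[0,0,3],0.2],[[0,0,0],[0,0,3],0.2],[[0,0,0],[0,0,3],0.2],[[0,0,0],[0,0,0],0.2],[[0,0,0],[0,0,0],0.2]])

```text
time_s: 20.25
ee_pos: [0.5525, 0.0504, 0.1059]
eef_rot: [3.142, 0.0, 1.181]
force: [-0.8, -0.7, -1.6]
grip_width: 0.0301
```

drive_tool(increments=[[[0,0,0],[0,0,3],0.2],[[0,0,0],[0,0,3],0.2],[[0,0,0],[0,0,2],0.2],[[0,0,0],[0,0,1],0.2],[[0,0,0],[0,0,0],0.2],[[0,0,0],[0,0,0],0.2]])

```text
time_s: 21.0
ee_pos: [0.5526, 0.0504, 0.0969]
eef_rot: [3.141, -0.0, 1.181]
force: [-0.6, -0.7, -2.2]
grip_width: 0.0297
```

drive_tool(increments=[[[0,0,0],[0,0,0.6],0.2],[[0,0,0],[0,0,0.6],0.2],[[0,0,0],[0,0,0],0.2],[[0,0,0],[0,0,0],0.2]])

```text
time_s: 21.5
ee_pos: [0.5526, 0.0504, 0.0958]
eef_rot: [3.141, -0.0, 1.181]
force: [-2.4, 0.5, 1.7]
grip_width: 0.0295
```

Contact with the wood at the expected height. I'll release and back off.

drive_tool(increments=[[[0,0,0],[0,0,0],0.6],[[0,0,0],[0,0,0],0.6],[[0,0,0],[0,0,0],0.6],[[0,0,0],[0,0,0],0.6],[[0,0,0],[0,0,-15],0.6],[[0,0,0],[0,0,-35],0.6],[[0,0,0],[0,0,-45],0.6],[[0,0,0],[0,-25,-25],0.6],[[0,0,0],[0,-40,0],0.6],[[0,0,0],[0,0,0],0.6],[[0,0,0],[0,0,0],0.6]])

```text
time_s: 22.88
ee_pos: [0.4929, 0.075, 0.2164]
eef_rot: [3.14, -0.0, 1.181]
force: [0.2, -0.2, 0.3]
grip_width: 0.0565
```

Run:
```python
from station import ctrl; from h import *
o=ctrl.get_obs();c=ctrl.calibration('wrist');print(o['time_s'],o['ee_pos'],o['force'],o['grip_width'])
cv2.imwrite('pics/w10.png',ctrl.camera('wrist')[:,:,::-1])
s=ctrl.camera('side')[:,:,::-1];cv2.imwrite('pics/s10.png',s)
cv2.imwrite('pics/s10z.png',cv2.resize(s[160:300,190:400],None,fx=3.8,fy=3.8,interpolation=cv2.INTER_CUBIC))
print('bush top',proj(c,[.5525,.0503,.108]),'side',(proj(ctrl.calibration('side'),[.5525,.0503,.108])-[190,160])*3.8)
```

```text
22.875 [0.49289971 0.07496564 0.21644702] [ 0.23750939 -0.2149978   0.28953527] 0.05653164674497986
bush top [322.56625797 337.02571812] side [434.06981543 225.12645205]
```

View pics/s10z.png

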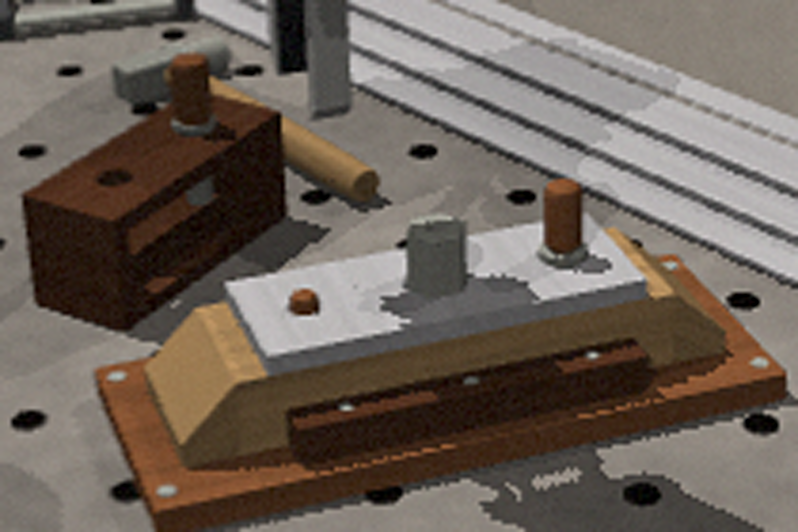

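View pics/w10.png

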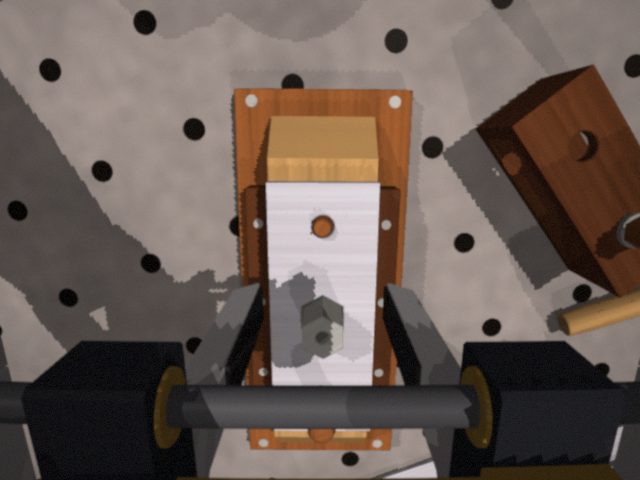

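```bash
python3 -c "
from station import ctrl
print(ctrl.hand_in())"
```

```text
the job is handed in; nothing more can be done
None
```

The job is done and handed in at about 23 s of the 61 s allowed. hand_in gives no verdict, so success rests on my own checks below.

- **Tapered pin:** I took the round-handled pin from the stand and drove it down, and the swung jig came into line. The arm stopped at 103.9 mm, the same height as when the pin hung by its collar in the 75 mm stand. It would not go lower under about 9 N of upward force, and there was a brief sideways reading of about 6 N. After release, the jig's pocket measured within about 0.6 mm of the foot's centre and lay parallel to the foot to within about 0.3°.
- **Drill bush:** I set the bush in the pocket after the pin. It met the wood with the tool at 95.8 mm, against 95.9 mm expected. In the side view its top lies within about 1 pixel (roughly 1.5 mm) of where it should be fully home.
- **Last check:** The gripper is open and clear of the work. The pin's collar is still on the jig in the same place as before the bush went in. The straight pin and the hammer look unmoved. The offcut was not touched, but it is outside the last pictures.

None of the checks failed or disagreed.

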